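# Pin and lock the slab roller's crank

### The arm

A 6-joint arm with a two-finger parallel gripper is mounted at the origin on the work surface. World frame = base frame: x ahead of the robot, y to its left, z up, the work surface at z = 0. Lengths are in mm, angles in rad, forces in N, time in s.
With the tool pointing down it reaches from about 325 to 850 mm from the base axis. Payload 15.5 kg.
Tool frame: the origin (TCP) lies on the centre line of the jaws, within the pads' length; the fingertips stand 17 mm ahead of it and the grasp point (between the pads) lies 2 mm behind it; z points along the fingers, y is the direction in which the jaws open and shut (so a half turn about z gives the same grasp; the last joint's range is limited). The gripper opens to 91 mm and grips with 3 to 60 N. Pads are 32 mm wide; open, the fingers measure 118 mm over their backs; the gripper's body (76 mm by 178 mm) begins 60 mm behind the grasp point.
Start: joints at [1.052, 0.494, 1.345, -0, 1.302, -0.096], TCP at [256.443, 569.968, 230.915] pointing down, gripper open.
Joint ranges: [-2.91, 2.91], [-0.82, 2.16], [0.22, 2.67], [-1.22, 4.37], [0.12, 2.79], [-3.08, 3.08]. Speed limits (rad/s): [1.89, 1.89, 2.57, 3.01, 3.01, 3.01].

### API

Orientations are given as a rotation vector (axis times angle).
In Python, from cell import telemetry, vision, arm gives the robot as it stands. The module is installed in compiled form; this text tells all that it offers.
- The arm moves only by the tool send_rows, never from a script. Its argument "motion" is text: rows parted by semicolons, each of 5 numbers parted by spaces: the opening, from 0 (shut) to 1 (fully open), then the shift along the tool's x, y, z in m, then the turn about the tool's z in degrees. A call has 1 to 8 rows; each row is the pose to reach, as a shift and turn from the pose commanded when the call began, along the tool's axes at that moment; what a row does not reach only later rows make up. A row lasts 1/8 s, in which the tool goes at most 62.5 mm and 10.7 degrees, less where a joint would pass 70% of its speed; a pose out of reach is approached as far as the arm can. A call with a gripper value outside its range is refused whole. The fingers move at their own pace and stop on an object; the grip force is fixed at half the most. Time passes only in rows, so rows that repeat a pose let the fingers close. It gives the time, the measured TCP pose, the force and the opening at its end, in the units of the state.
- telemetry.read_state(): the state, without advancing time (a new reading comes with each control period).
- vision.camera(name): name is "scene" or "top" or "wrist"; returns a dict with "img" (384x512x3 uint8, red, green, blue), "fx", "fy", "cx", "cy" (pixels), "pose" (4x4, takes a point from camera to world coordinates). Camera axes: x right, y up, looking along -z (the intrinsics and any distortion apply to the point x, -y, -z); pixel columns grow to the right and rows downward; lengths in mm; the calibration is good to about 2 mm. The wrist camera is an equidistant fisheye: a pixel r from the principal point sees the ray r / f radians off the axis. A picture is of the moment at which its call begins. There is no depth.
- arm.hand_in(): hands the job in, once; it reports no verdict.
The state is a dict: "clock": time; "joint_pos": joint angles; "joint_velocities": joint speeds; "joint_efforts": joint torques, N m; "ee_pos": TCP position; "tcp_rot": TCP orientation; "contact_force": force on the tool from outside, world axes, zero at the start; "moment": the same for the moment, N m; "grip_width": finger opening in mm.
Only numpy, scipy, OpenCV 4.12 (cv2) and the standard library are available. Lean on these libraries where they do the work, as an engineer would, in place of code of your own. Each camera call takes 0.05 s, during which the arm holds its last target. There are 200 camera calls.

### The job

The crank of the slab roller has worked outwards on its square shaft. Push the crank hub fully home along the shaft, take the linch pin from the wooden tool block, push it down through the cross hole in the shaft until its head sits on the shaft, and flip its sprung ring over the end of the shaft so that it snaps shut against the pin's lower end. The machine only stands on its feet: never push on it with more than 30 N, nor jam the pin against it with more than 45 N, and leave the plaster mould and the wooden rib where they are.

Things in the scene. Friction and masses are not known exactly. Their poses are not given: they have to be found in the camera images.
- slab_roller: Slab roller, blue frame plates (170 mm high, screw knobs to 188), steel rollers along y, grey feed board; fixed. Origin on the table below the shaft axis, at the outer face of the crank-side plate; +y outwards along the shaft, z up. Rollers are nipped tight: shaft and crank do not turn. The crank's flat arm runs from the hub's inner end 170 mm towards +x, 40 degrees below level, to a wooden grip.
- bearing (a point): Shaft axis at the crank-side plate's outer face, 140 mm above the table, axes as slab_roller. Outwards along +y from here: flange bearing r 32 mm to 14 mm, round shoulder r 16.5 mm to 44 mm, then bare square shaft 22 x 22 mm to its end at 100 mm. All but the bearing shift with the end float (see hole_mouth).
- hole_mouth (a point): Nominal mouth of the vertical through hole in the square shaft: top face, 151 mm above the table, 85 mm from the plate, axes as slab_roller. Hole 11.2 mm, 0.8 mm chamfer, centred in x. END FLOAT: shaft, hole and crank really lie up to 8 mm in or out (y) of nominal, nipped there; not measured, find by feel. Hole centre is 7 mm beyond the seated hub's face, 15 mm from the shaft's end.
- crank (a joint): How far the crank hub stands out from its shoulder, m: 0 = fully home, up to 0.026, grows outwards (+y). Hub: dark steel cylinder round the shaft, 40 mm diameter, 34 mm long, arm on its inner 11 mm; at 0 it covers 44 to 78 mm from the plate (plus float), its outer face about 1 mm short of the hole, which it covers when out. Slides stiffly (about 5 N), stays where left, then meets a hard stop.
- pin_head (a point): Centre of the linch pin's square steel head, 14 x 14 x 34 mm high, z up along the pin. Below the head (17 mm under this point) a 10 mm shank 42 mm long, its last 1.5 mm tapered to 8 mm. 140 g, loose. The open ring points to -y, 45 degrees up, and shuts over the top towards +y: insert with the pin's +y along slab_roller's +y. Grip the head's upper 18 mm across x, clear of the ring.
- ring (a joint): Swing of the pin's wire ring, rad: 0 open (-y, 45 degrees up), 0.79 upright, 2.36 level on the +y side, 3.656 shut (far wire against the pin's lower end, shaft end inside the ring). Pivot along x, 7 mm below and 5 mm to -y of pin_head. 4 mm wire, 52 mm outside, far wire 47 mm from pivot. Over-centre spring: 0.11 to 0.15 Nm towards open until 1.2, nil at 1.92; past that it snaps shut.
- ring_far (a point): Middle of the ring's far wire, where a fingertip pushes it over: from behind (-y side) up to and past upright, then from above down past dead centre. It moves with the ring, 47 mm from its pivot; do not leave the finger inside the ring.
- tool_block: Wooden tool block 70 (x) x 170 (y) x 55 mm high, fixed, origin under its centre. The pin hangs upright in its 12.5 mm hole at y = -55 mm, head resting on the block's top. Short pottery tools, up to 80 mm above the top, stand at y = +35 to +75 mm.
- mould: Bystander: round hollow plaster mould, 110 mm diameter, 55 mm high, origin under its centre.
- rib: Bystander: flat wooden rib 60 x 40 x 7 mm lying on the table, origin under its centre.

How it is judged (in metres and radians):
On the way, in this order (a step that is already met when the one before it is completed fails the run):
1. the crank hub is fully home (within 2 mm) (value of joint crank below 0.002 m), for 0.2 s.
2. the linch pin is through the hole, head down on the shaft within 2.5 mm and upright, the ring still open (z of pin_head in the frame of hole_mouth below 0.0195 m and horizontal distance between pin_head and hole_mouth below 0.012 m and angle between pin_head's own z axis and vertical below 0.15 rad and value of joint ring below 1 rad), for 0.2 s.
At the end, for the whole second after the job is handed in: The crank hub is home within 3 mm and at rest, the linch pin stands through the hole within 0.15 rad of upright, its head down on the shaft within 2.5 mm and within 12 mm of the nominal hole, and the ring is snapped shut (joint above 3.4 rad) (value of joint crank below 0.003 m and z of pin_head in the frame of hole_mouth below 0.0195 m and horizontal distance between pin_head and hole_mouth below 0.012 m and angle between pin_head's own z axis and vertical below 0.15 rad and value of joint ring above 3.4 rad and velocity of joint crank below 0.01 m/s); the robot touches nothing.
It fails at once if the robot pushes the machine with more than 30 N (contact force between slab_roller and the arm above 30 N or contact force between slab_roller and the fingers above 30 N).
It fails at once if the pin is jammed against the machine with more than 45 N (contact force between linch_pin and slab_roller above 45 N).
It fails at once if the mould or the rib is moved by more than 15 mm (distance of any of mould, rib from where it was at the start of the episode above 0.015 m).
It also fails if it takes over 72 s, if anything falls off the work surface, if the arm or the gripper's body presses on something with over 40 N, if the wrist force passes 120 N, or if a joint passes its speed limit or range.

## Working session

There is one attempt and no reset: what is moved stays moved. The work goes in short steps, Python scripts to look and compute and a tool call to move; the robot and the scene stay as the last step left them, time stands still between calls to the robot, and variables do not carry over. Pictures are saved under pics/ and viewed, about 8 in all and at most 12, crops included, and the job is handed in when it is done.

Besides the shell and the picture viewer there is one more tool, called after "Call:" as a command line: name --argument value ..., lists and objects as JSON in quotes. send_rows: Moves the arm, as the interface text tells. Its arguments: {"type":"object","properties":{"motion":{"type":"string"}},"required":["motion"]}

```bash
mkdir -p pics
cat > h.py <<'E'
import numpy as np, cv2
from cell import telemetry, vision, arm
from scipy.spatial.transform import Rotation as R
def ray(c,u,v,fish=False):
    x=(u-c["cx"])/c["fx"]; y=(v-c["cy"])/c["fy"]
    if fish:
        r=np.hypot(x,y); s=np.sin(r)/max(r,1e-9); d=np.array([x*s,-y*s,-np.cos(r)])
    else: d=np.array([x,-y,-1.])
    P=np.array(c["pose"]); return P[:3,3],P[:3,:3]@d
def onz(c,u,v,z,fish=False):
    o,d=ray(c,u,v,fish); return (o+d*(z-o[2])/d[2]).round(1)
def proj(c,p,fish=False):
    P=np.array(c["pose"]); q=P[:3,:3].T@(np.array(p)-P[:3,3]); q=q*[1,-1,-1]
    if fish:
        t=np.arctan2(np.hypot(q[0],q[1]),q[2]); k=t/max(np.hypot(q[0],q[1]),1e-9); a=q[:2]*k
    else: a=q[:2]/q[2]
    return (a*[c["fx"],c["fy"]]+[c["cx"],c["cy"]]).round(1)
def snap(n,f,crop=None,s=1.5):
    c=vision.camera(n); im=c["img"][:,:,::-1]
    if crop: a,b,w,h=crop; im=im[b:b+h,a:a+w]
    cv2.imwrite("pics/"+f,cv2.resize(im,None,fx=s,fy=s,interpolation=cv2.INTER_CUBIC)); return c
def st():
    s=telemetry.read_state(); print({k:np.round(s[k],3) for k in("clock","ee_pos","tcp_rot","contact_force","joint_pos","grip_width")}); return s
E
python3 - <<'E'
from h import *
s=st(); print(R.from_rotvec(s["tcp_rot"]).as_matrix().round(3))
for n in("top","scene"):
    c=snap(n,n+"0.png"); print(n,c["fx"],c["cx"],c["cy"],np.round(c["pose"],3).tolist())
E
```

```text
{'clock': np.float64(0.0), 'ee_pos': array([256.229, 569.661, 230.315]), 'tcp_rot': array([-6.590e-01, -3.071e+00,  2.000e-03]), 'contact_force': array([ 0.436,  0.432, -0.048]), 'joint_pos': array([ 1.053,  0.494,  1.346,  0.   ,  1.302, -0.095]), 'grip_width': np.float64(91.312)}
[[-0.912  0.41  -0.001]
 [ 0.41   0.912 -0.001]
 [ 0.    -0.001 -1.   ]]
top 369.40597568720165 251.46699573543245 193.62618869806468 [[-0.162, 0.967, -0.198, 391.814], [-0.987, -0.159, 0.031, 153.929], [-0.002, 0.2, 0.98, 764.897], [0.0, 0.0, 0.0, 1.0]]
scene 387.571221961137 255.68961209319224 193.033487363244 [[-0.59, -0.585, 0.556, 927.192], [0.807, -0.424, 0.41, 430.496], [-0.004, 0.691, 0.723, 619.624], [0.0, 0.0, 0.0, 1.0]]
```

View pics/top0.png

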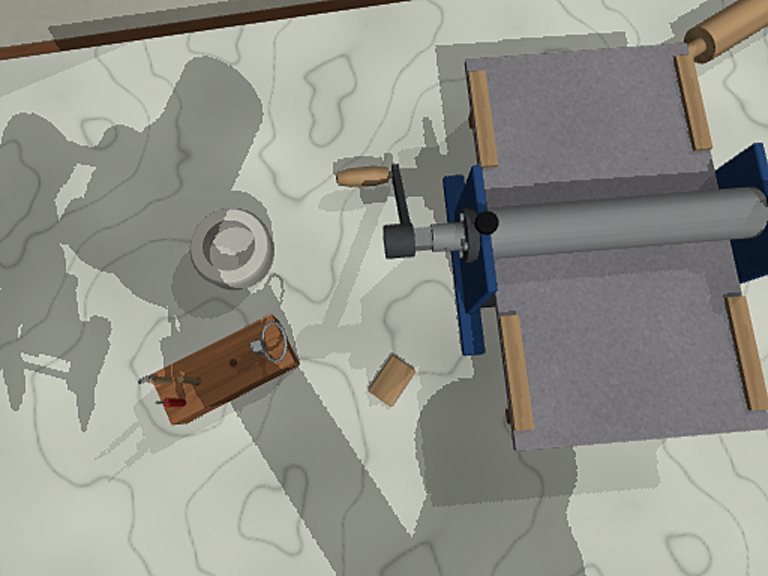

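View pics/scene0.png

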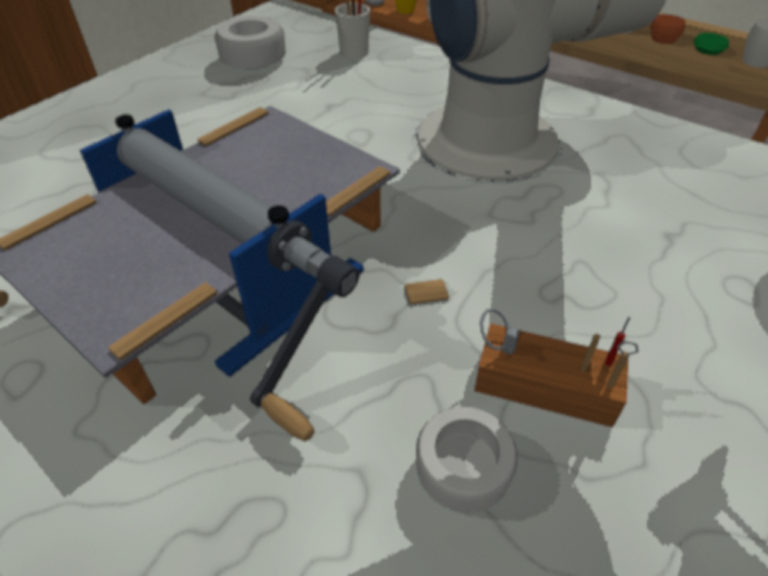

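Run:
```python
from h import *
c=vision.camera("top"); im=c["img"][:,:,::-1]
a=cv2.resize(im[105:175,215:345],(780,420),interpolation=cv2.INTER_CUBIC)
b=cv2.resize(im[205:290,85:205],(780,552),interpolation=cv2.INTER_CUBIC)[:,:]
cv2.imwrite("pics/z1.png",a);cv2.imwrite("pics/z2.png",b)
t=lambda u,v,z:print((u,v,z),onz(c,u/1.5,v/1.5,z))
for p in [(386,241,140),(414,238,140),(432,237,140),(463,235,140),(257,346,89),(392,379,3),(232,249,55),(360,178,40)]: t(*p)
hsv=cv2.cvtColor(im,cv2.COLOR_BGR2HSV)
m=cv2.inRange(hsv,(3,110,40),(18,255,220)); m[:200]=0; m[:,220:]=0
cs=max(cv2.findContours(m,0,1)[0],key=cv2.contourArea); r=cv2.minAreaRect(cs); print(r, (cv2.approxPolyDP(cs,4,True)[:,0]*1.5).tolist())
```

```text
(386, 241, 140) [574.6 114.6 140. ]
(414, 238, 140) [572.9  81.5 140. ]
(432, 237, 140) [570.7  60.5 140. ]
(463, 235, 140) [567.2  24.1 140. ]
(257, 346, 89) [483.7 288.7  89. ]
(392, 379, 3) [421.1 130.1   3. ]
(232, 249, 55) [621.8 312.9  55. ]
(360, 178, 40) [699.7 129.   40. ]
((148.45811462402344, 246.7313232421875), (39.443294525146484, 94.56643676757812), 62.7004280090332) [[271.5, 315.0], [153.0, 373.5], [148.5, 381.0], [162.0, 400.5], [186.0, 400.5], [165.0, 406.5], [171.0, 423.0], [298.5, 363.0], [288.0, 342.0], [276.0, 363.0], [249.0, 349.5], [249.0, 340.5], [276.0, 319.5]]
```

View pics/z1.png

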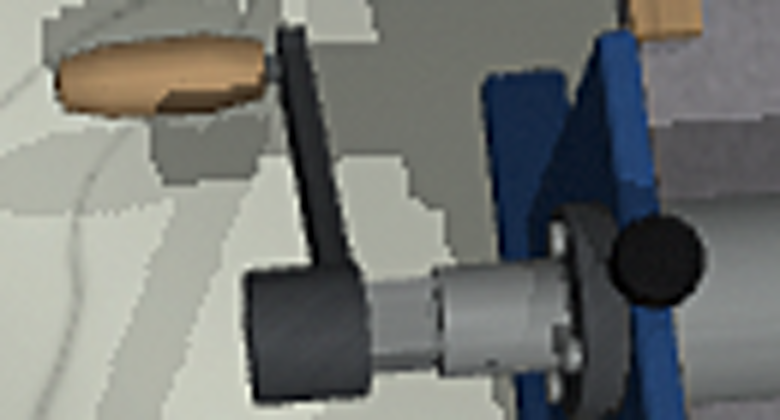

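View pics/z2.png

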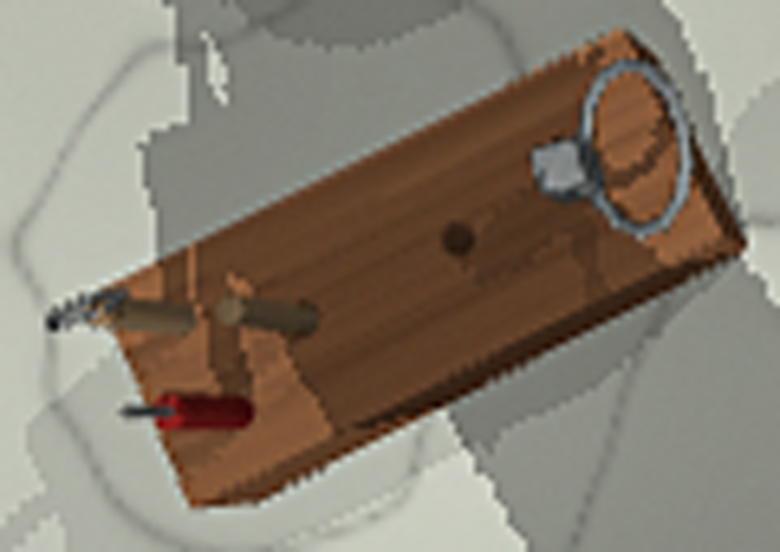

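Run:
```python
from h import *
c=vision.camera("top")
A=lambda x,y,z:onz(c,215+x/6-.4,105+y/6-.4,z)
B=lambda x,y,z:onz(c,85+x/6.5-.4,205+y/6.5-.4,z)
for n,a in dict(hubout=(250,339,140),hubin=(366,332,140),sh0=(440,322,140),sh1=(545,315,140),platea=(604,38,170),plateb=(645,410,170),foota=(485,82,0),footb=(505,250,0)).items(): print(n,A(*a))
for n,a in dict(head=(557,164,89),l0=(100,290,55),l1=(622,32,55),r0=(192,505,55),r1=(742,245,55),ringfar=(683,150,110),ringt=(628,62,100),ringb=(645,235,100)).items(): print(n,B(*a))
# roller silhouettes in unscaled top0
for u,v in[(520,193),(520,241),(700,182),(700,226),(740,188),(740,234)]:print(onz(c,u/1.5,v/1.5,140))
```

```text
hubout [574.1 116.6 140. ]
hubin [570.7  82.6 140. ]
sh0 [570.2  60.7 140. ]
sh1 [567.3  29.9 140. ]
platea [637.5   3.4 170. ]
plateb [527.5  13.7 170. ]
foota [697.8   6.8   0. ]
footb [633.   11.7  -0. ]
head [485.5 290.4  89. ]
l0 [475.2 433.8  55. ]
l1 [526.4 273.4  55. ]
r0 [409.7 412.6  55. ]
r1 [457.8 246.4  55. ]
ringfar [480.8 251.7 110. ]
ringt [509.1 265.2 100. ]
ringb [460.6 266.5 100. ]
[607.4 -53.  140. ]
[549.1 -40.4 140. ]
[ 586.  -268.6  140. ]
[ 532.7 -253.4  140. ]
[ 570.9 -313.6  140. ]
[ 515.6 -296.9  140. ]
```

Call:
send_rows --motion "1 -0.465 -0.251 0 71;0.6 -0.465 -0.251 0 71;0.33 -0.465 -0.251 0 71;0.33 -0.465 -0.251 0 71;0.33 -0.465 -0.251 0 71;0.33 -0.465 -0.251 0 71;0.33 -0.465 -0.251 0 71;0.33 -0.465 -0.251 0 71"

```text
clock: 1.2
ee_pos: [561.3, 171.0, 231.0]
tcp_rot: [2.323, 2.115, 0.0]
contact_force: [-0.4, 0.5, 0.3]
grip_width: 30.4
```

Call:
send_rows --motion "0.33 0 0 0 0"

```text
clock: 1.32
ee_pos: [562.5, 169.4, 230.6]
tcp_rot: [2.324, 2.112, 0.0]
contact_force: [-0.1, 0.8, 0.4]
grip_width: 30.3
```

Run:
```python
from h import *
s=st(); print(R.from_rotvec(s["tcp_rot"]).as_matrix().round(3))
c=snap("wrist","w1.png"); print(c["fx"],c["cx"],c["cy"],np.round(c["pose"],3).tolist())
```

```text
{'clock': np.float64(1.325), 'ee_pos': array([562.539, 169.366, 230.598]), 'tcp_rot': array([2.324, 2.112, 0.   ]), 'contact_force': array([-0.132,  0.781,  0.353]), 'joint_pos': array([ 1.910e-01,  4.410e-01,  1.442e+00, -1.000e-03,  1.259e+00,
        2.870e-01]), 'grip_width': np.float64(30.284)}
[[ 0.096  0.995  0.001]
 [ 0.995 -0.096 -0.001]
 [-0.001  0.001 -1.   ]]
297.3186396354542 260.4230915679502 191.32272037514642 [[0.995, 0.091, 0.026, 568.679], [-0.095, 0.955, 0.281, 248.519], [0.001, -0.282, 0.959, 384.624], [0.0, 0.0, 0.0, 1.0]]
```

View pics/w1.png

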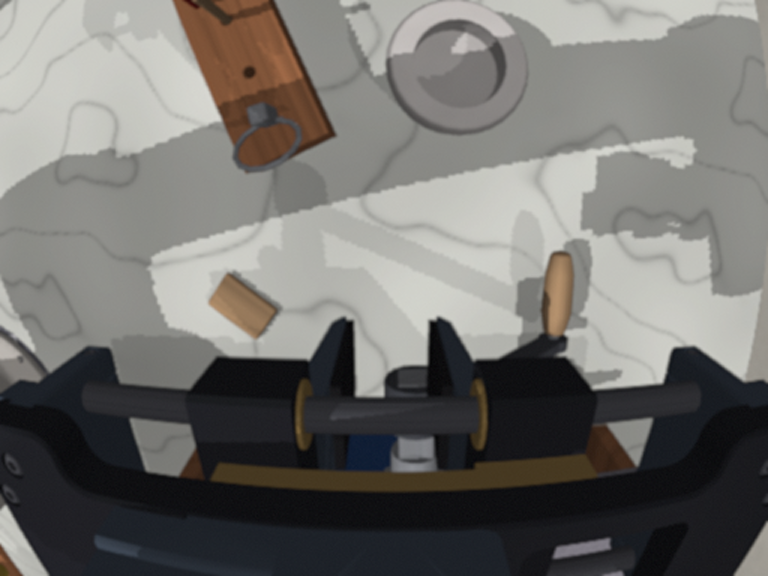

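Run:
```python
from h import *
c=vision.camera("wrist")
for u,v,z in[(386,380,140),(434,380,140),(410,370,160),(410,455,151),(260,111,89),(249,71,55),(333,133,55),(275,0,55),(267,168,110),(235,150,100),(300,145,100),(559,294,35),(243,305,3),(458,66,55)]: print((u,v,z),onz(c,u/1.5,v/1.5,z,True))
```

```text
(386, 380, 140) [552.  119.3 140. ]
(434, 380, 140) [581.6 116.3 140. ]
(410, 370, 160) [567.3 135.1 160. ]
(410, 455, 151) [562.6  67.6 151. ]
(260, 111, 89) [483.6 294.   89. ]
(249, 71, 55) [468.2 331.8  55. ]
(333, 133, 55) [527.2 274.4  55. ]
(275, 0, 55) [492.5 386.2  55. ]
(267, 168, 110) [490.1 254.2 110. ]
(235, 150, 100) [466.8 269.5 100. ]
(300, 145, 100) [510.8 266.1 100. ]
(559, 294, 35) [701.5 128.1  35. ]
(243, 305, 3) [417.1 134.1   3. ]
(458, 66, 55) [622.9 316.7  55. ]
```

Call:
send_rows --motion "0.9 -0.018 0.016 0 0;0.9 -0.018 0.016 0 0;0.9 -0.018 0.016 0 0;0.9 -0.018 0.016 0 0;0.9 -0.018 0.016 0 0;0.9 -0.018 0.016 0 0"

```text
clock: 2.17
ee_pos: [574.4, 153.6, 230.9]
tcp_rot: [-2.32, -2.118, -0.0]
contact_force: [0.2, 1.1, 1.0]
grip_width: 82.1
```

Run:
```python
from h import *
s=st()
c=snap("wrist","w2.png",(180,190,160,140),5)
```

```text
{'clock': np.float64(2.175), 'ee_pos': array([574.418, 153.648, 230.94 ]), 'tcp_rot': array([-2.32 , -2.118, -0.   ]), 'contact_force': array([0.192, 1.115, 1.028]), 'joint_pos': array([0.161, 0.451, 1.423, 0.   , 1.268, 0.252]), 'grip_width': np.float64(82.05)}
```

View pics/w2.png

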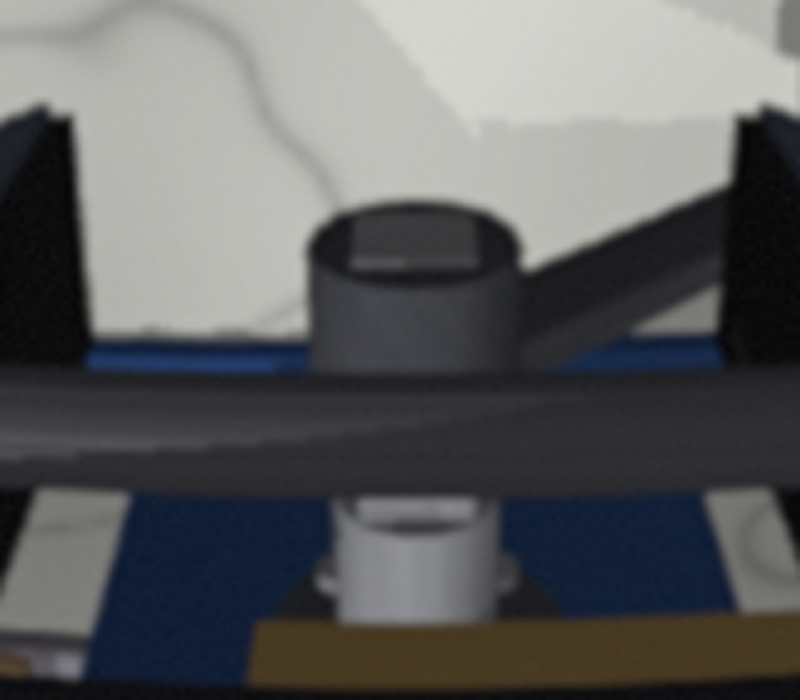

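Run:
```python
from h import *
c=vision.camera("wrist")
for u,v,z in[(308,255,140),(520,255,140),(414,275,160),(414,235,140),(336,540,140),(498,540,140),(417,530,156.5),(414,235,140)]: print((u,v,z),onz(c,180+u/5-.4,190+v/5-.4,z,True))
```

```text
(308, 255, 140) [552.1 116.  140. ]
(520, 255, 140) [590.7 112.4 140. ]
(414, 275, 160) [571.8 120.2 160. ]
(414, 235, 140) [571.8 118.3 140. ]
(336, 540, 140) [550.  51. 140.]
(498, 540, 140) [582.6  48.  140. ]
(417, 530, 156.5) [567.5  64.4 156.5]
(414, 235, 140) [571.8 118.3 140. ]
```

Call:
send_rows --motion "0.35 0 0.001 0.04 0;0.35 0 0.001 0.081 0;0.35 0 0.001 0.081 0;0.35 0 0.001 0.081 0;0.35 -0.01 0.001 0.081 0;0.35 -0.012 0.001 0.081 0;0.35 -0.012 0.001 0.081 0;0.35 -0.012 0.001 0.081 0"

```text
clock: 3.28
ee_pos: [574.5, 141.4, 150.1]
tcp_rot: [2.32, 2.118, 0.001]
contact_force: [0.2, 0.8, -0.8]
grip_width: 31.9
```

Call:
send_rows --motion "0.35 -0.002 0 0 0;0.35 -0.004 0 0 0;0.35 -0.006 0 0 0;0.35 -0.008 0 0 0;0.35 -0.010 0 0 0;0.35 -0.012 0 0 0"

```text
clock: 4.03
ee_pos: [573.4, 129.9, 149.9]
tcp_rot: [-2.32, -2.118, -0.001]
contact_force: [0.9, 6.5, -0.7]
grip_width: 32.1
```

Call:
send_rows --motion "0.35 -0.002 0 0 0;0.35 -0.004 0 0 0;0.35 -0.006 0 0 0;0.35 -0.008 0 0 0;0.35 -0.010 0 0 0"

```text
clock: 4.65
ee_pos: [572.6, 119.9, 150.0]
tcp_rot: [-2.32, -2.118, -0.001]
contact_force: [0.8, 6.2, -1.4]
grip_width: 31.8
```

Call:
send_rows --motion "0.35 -0.001 0 0 0;0.35 -0.002 0 0 0;0.35 -0.003 0 0 0;0.35 -0.004 0 0 0"

```text
clock: 5.15
ee_pos: [572.3, 115.9, 150.0]
tcp_rot: [-2.32, -2.118, -0.001]
contact_force: [-0.3, 5.5, -0.3]
grip_width: 32.1
```

Call:
send_rows --motion "0.35 -0.001 0 0 0;0.35 -0.001 0 0 0"

```text
clock: 5.4
ee_pos: [572.1, 114.8, 149.9]
tcp_rot: [-2.32, -2.118, -0.001]
contact_force: [0.7, 4.3, -1.8]
grip_width: 31.8
```

Call:
send_rows --motion "0.35 -0.0005 0 0 0;0.35 -0.001 0 0 0;0.35 -0.001 0 0 0"

```text
clock: 5.78
ee_pos: [572.1, 114.1, 150.0]
tcp_rot: [-2.32, -2.118, -0.002]
contact_force: [0.4, 7.4, 0.1]
grip_width: 32.0
```

Call:
send_rows --motion "0.35 -0.0005 0 0 0;0.35 -0.001 0 0 0;0.35 -0.001 0 0 0"

```text
clock: 6.15
ee_pos: [572.1, 113.7, 150.0]
tcp_rot: [-2.32, -2.117, -0.003]
contact_force: [1.3, 12.2, -0.9]
grip_width: 31.9
```

Call:
send_rows --motion "0.35 -0.0005 0 0 0;0.35 -0.0005 0 0 0"

```text
clock: 6.4
ee_pos: [572.1, 113.5, 150.0]
tcp_rot: [-2.319, -2.117, -0.003]
contact_force: [2.6, 14.9, -1.5]
grip_width: 32.0
```

Call:
send_rows --motion "0.35 0.006 0 0 0;0.35 0.02 0 -0.02 0;0.5 0.032 0 -0.08 0;0.9 0.032 0 -0.08 0;0.9 0.032 0 -0.08 0;0.9 0.032 0 -0.08 0;0.9 0.032 0 -0.08 0"

```text
clock: 7.28
ee_pos: [574.3, 143.6, 229.0]
tcp_rot: [-2.32, -2.117, 0.002]
contact_force: [0.7, 0.0, 0.1]
grip_width: 79.1
```

Run:
```python
from h import *
s=st()
c=snap("wrist","w3.png",(200,190,120,90),6)
```

```text
{'clock': np.float64(7.275), 'ee_pos': array([574.296, 143.647, 229.048]), 'tcp_rot': array([-2.320e+00, -2.117e+00,  2.000e-03]), 'contact_force': array([0.668, 0.017, 0.128]), 'joint_pos': array([ 0.144,  0.449,  1.431, -0.   ,  1.263,  0.236]), 'grip_width': np.float64(79.089)}
```

View pics/w3.png

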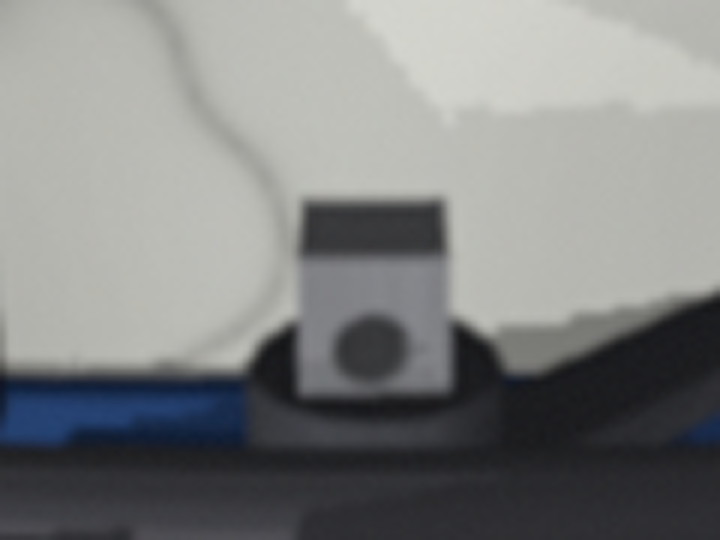

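Run:
```python
from h import *
c=vision.camera("wrist")
for u,v,z in[(371,347,151),(301,255,151),(448,255,151),(298,385,151),(453,385,151)]: print((u,v,z),onz(c,200+u/6-.4,190+v/6-.4,z,True))
s=telemetry.read_state();M=R.from_rotvec(s["tcp_rot"]).as_matrix();print(M.round(4), 'hub-contact est hole', np.array([572.1,113.5,150])-9*M[:,0])
```

```text
(371, 347, 151) [570.2 103.9 151. ]
(301, 255, 151) [561.6 119.5 151. ]
(448, 255, 151) [582.5 117.6 151. ]
(298, 385, 151) [559.   98.6 151. ]
(453, 385, 151) [581.7  96.5 151. ]
[[ 9.130e-02  9.958e-01 -1.000e-03]
 [ 9.958e-01 -9.130e-02 -2.000e-04]
 [-3.000e-04 -1.000e-03 -1.000e+00]] hub-contact est hole [571.27867688 104.53755487 150.00236103]
```

Run:
```python
from h import *
c=vision.camera("wrist");s=telemetry.read_state();M=R.from_rotvec(s["tcp_rot"]).as_matrix()
for u,v in[(75,118),(738,118)]:
  for z in(212,):
    p=onz(c,180+u/5-.4,190+v/5-.4,z,True); print(p,(M.T@(p-s["ee_pos"])).round(1))
p=onz(c,200+371/6-.4,190+347/6-.4,151,True);print('hole tool',(M.T@(p-s["ee_pos"])).round(1))
p=np.array([485,292.,89]);print('pin tool',(M.T@(p-s["ee_pos"])).round(1))
```

```text
[533.5 162.2 212. ] [ 14.6 -42.5  17.5]
[616.1 154.7 212. ] [14.7 40.4 17.4]
hole tool [-40.1  -0.5  78.5]
pin tool [ 139.5 -102.6  140.5]
```

Call:
send_rows --motion "0.9 0.14 -0.102 0 -22;0.9 0.14 -0.102 0 -22;0.9 0.14 -0.102 0 -22;0.9 0.14 -0.102 0 -22;0.9 0.14 -0.102 0 -22;0.9 0.14 -0.102 0 -22"

```text
clock: 8.18
ee_pos: [486.4, 291.7, 229.8]
tcp_rot: [1.875, 2.52, -0.0]
contact_force: [0.2, -0.5, -0.5]
grip_width: 81.9
```

Run:
```python
from h import *
s=st()
c=snap("wrist","w4.png",(190,110,140,115),5.5)
```

```text
{'clock': np.float64(8.175), 'ee_pos': array([486.445, 291.727, 229.814]), 'tcp_rot': array([ 1.875,  2.52 , -0.   ]), 'contact_force': array([ 0.175, -0.457, -0.464]), 'joint_pos': array([ 0.435,  0.413,  1.492, -0.   ,  1.236,  0.144]), 'grip_width': np.float64(81.862)}
```

View pics/w4.png

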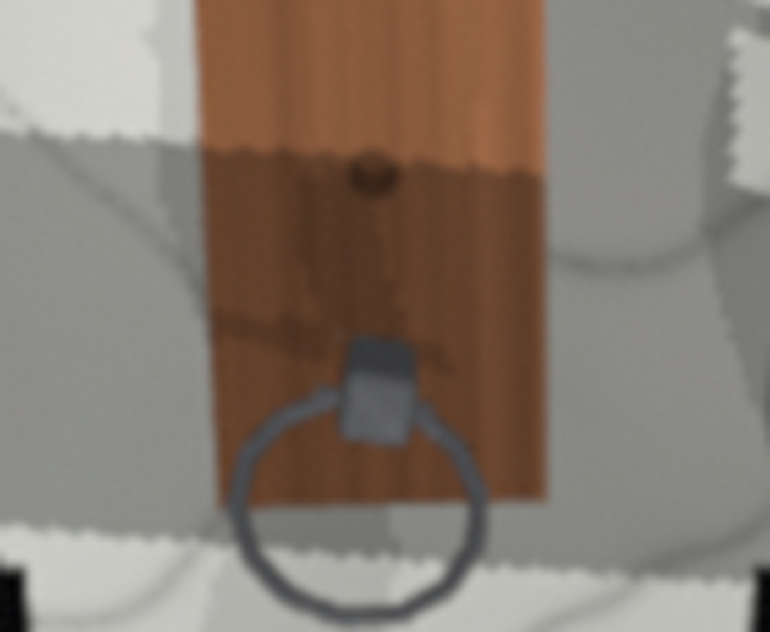

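Run:
```python
from h import *
c=vision.camera("wrist");s=telemetry.read_state();M=R.from_rotvec(s["tcp_rot"]).as_matrix()
f=lambda u,v,z:(M.T@(onz(c,190+u/5.5-.4,110+v/5.5-.4,z,True)-s["ee_pos"])).round(1)[:2]
q=[f(*p,89) for p in[(349,370),(416,378),(408,445),(341,437)]]
print(q,np.mean(q,0)); d=(q[1]-q[0]+q[2]-q[3]); e=(q[0]-q[3]+q[1]-q[2]); print(np.degrees(np.arctan2(d[0],d[1])),np.degrees(np.arctan2(-e[1],e[0])))
print('blk edges',f(198,20,55),f(215,490,55),f(545,20,55),f(545,490,55),'far',f(365,612,98))
```

```text
[array([ 8.6, -8.9]), array([7. , 3.6]), array([-5.9,  2.1]), array([ -4.3, -10.5])] [ 1.35  -3.425]
-7.265446899839111 -6.851530218234939
blk edges [ 72.6 -39.6] [-25.7 -38.3] [72.5 29.7] [-25.7  31.6] far [-36.1  -6. ]
```

Call:
send_rows --motion "0.45 0.0105 -0.001 0.03 7;0.45 0.0105 -0.001 0.09 7;0.45 0.0105 -0.001 0.12 7;0.45 0.0105 -0.001 0.139 7;0.45 0.0105 -0.001 0.139 7;0.45 0.0105 -0.001 0.139 7;0.45 0.0105 -0.001 0.139 7"

```text
clock: 9.15
ee_pos: [482.5, 302.5, 91.9]
tcp_rot: [2.024, 2.402, 0.002]
contact_force: [-0.8, 0.3, 1.0]
grip_width: 41.2
```

Run:
```python
from h import *
s=st()
c=snap("wrist","w5.png",(170,180,180,130),4.4)
```

```text
{'clock': np.float64(9.15), 'ee_pos': array([482.453, 302.523,  91.927]), 'tcp_rot': array([2.024e+00, 2.402e+00, 2.000e-03]), 'contact_force': array([-0.836,  0.349,  0.962]), 'joint_pos': array([ 0.455,  0.587,  1.632, -0.   ,  0.921,  0.285]), 'grip_width': np.float64(41.171)}
```

View pics/w5.png

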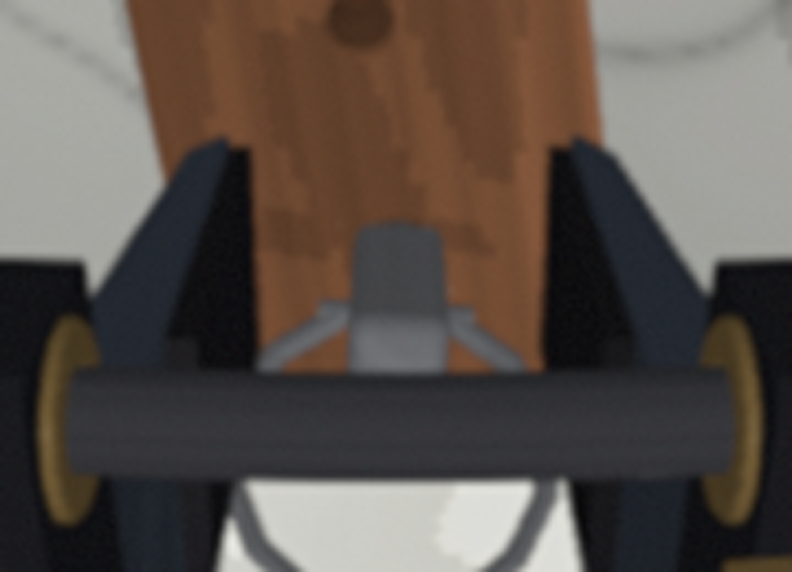

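Call:
send_rows --motion "0.05 0 0 0 0;0.05 0 0 0 0;0.05 0 0 0 0;0.05 0 0 0 0;0.05 0 0 0 0;0.05 0 0 0 0;0.05 0 0 0 0"

```text
clock: 10.07
ee_pos: [481.9, 302.4, 91.0]
tcp_rot: [2.024, 2.403, 0.0]
contact_force: [0.5, 0.1, 1.3]
grip_width: 13.8
```

Run:
```python
from h import *
c=vision.camera("wrist");s=st();M=R.from_rotvec(s["tcp_rot"]).as_matrix()
f=lambda u,v,z:(M.T@(onz(c,170+u/4.4-.4,180+v/4.4-.4,z,True)-s["ee_pos"])).round(1)[:2]
print(f(399,318,89),f(399,226,55),f(352,318,89),f(446,318,89),'tips',f(250,148,s["ee_pos"][2]-17),f(548,148,s["ee_pos"][2]-17))
```

```text
{'clock': np.float64(10.125), 'ee_pos': array([481.866, 302.385,  90.947]), 'tcp_rot': array([2.024, 2.403, 0.   ]), 'contact_force': array([-0.455,  0.543,  1.925]), 'joint_pos': array([ 0.455,  0.588,  1.633, -0.   ,  0.921,  0.285]), 'grip_width': np.float64(13.589)}
[-3.4 -1.6] [-4.9 -1.5] [-3.4 -7.9] [-3.3  4.7] tips [ 15.3 -22.4] [15.4 19.3]
```

Call:
send_rows --motion "0.05 0 0 -0.03 0;0.05 0 0 -0.09 0;0.05 0 0 -0.156 0;0.05 0 0 -0.156 0;0.05 -0.05 0.014 -0.156 8;0.05 -0.10 0.028 -0.156 15;0.05 -0.15 0.042 -0.156 15;0.05 -0.19 0.054 -0.156 15"

```text
clock: 11.12
ee_pos: [567.4, 122.3, 245.5]
tcp_rot: [-2.32, -2.116, 0.003]
contact_force: [-0.0, 0.1, -1.1]
grip_width: 13.4
```

Run:
```python
from h import *
s=st();M=R.from_rotvec(s["tcp_rot"]).as_matrix();print((M.T@(np.array([572.1,114.5,247])-s["ee_pos"])).round(1))
c=snap("scene","s1.png",(140,60,160,120),5)
```

```text
{'clock': np.float64(11.125), 'ee_pos': array([567.373, 122.308, 245.508]), 'tcp_rot': array([-2.32 , -2.116,  0.003]), 'contact_force': array([-0.037,  0.09 , -1.099]), 'joint_pos': array([ 0.11 ,  0.418,  1.437, -0.   ,  1.289,  0.202]), 'grip_width': np.float64(13.402)}
[-7.3  5.4 -1.5]
```

View pics/s1.png

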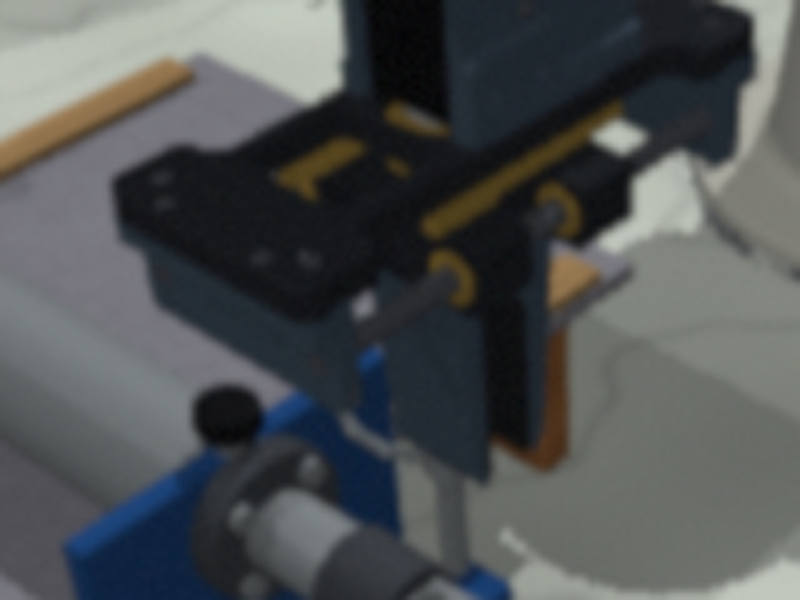

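Run:
```python
from h import *
s=telemetry.read_state();M=R.from_rotvec(s["tcp_rot"]).as_matrix();c=vision.camera("scene")
im=c["img"][:,:,::-1][60:180,140:300]
def g(u,v,y):
    o,d=ray(c,140+u/5-.4,60+v/5-.4); o=M.T@(o-s["ee_pos"]); d=M.T@d; return (o+d*(y-o[1])/d[1]).round(1)
print('pin',g(450,490,0),g(454,540,0),g(455,573,0))
print('finger near-bottom',g(487,483,20),g(487,483,7),g(398,455,20))
```

```text
pin [-4.2  0.  40.1] [-3.9  0.  61.9] [-4.5  0.  77.4]
finger near-bottom [33.2 20.   2.6] [20.1  7.  18.6] [-5.2 20.  13.2]
```

Call:
send_rows --motion "0.05 0 0.003 0 0;0.05 0 0.003 0 0;0.05 0 0.003 0 0"

```text
clock: 11.6
ee_pos: [569.9, 124.9, 246.7]
tcp_rot: [-2.319, -2.119, 0.0]
contact_force: [-0.2, -0.4, -2.1]
grip_width: 13.6
```

Run:
```python
from h import *
s=st();M=R.from_rotvec(s["tcp_rot"]).as_matrix();print(M[:,2].round(4),(M.T@(np.array([571.2,104.55,232])-s["ee_pos"])).round(1))
```

```text
{'clock': np.float64(11.6), 'ee_pos': array([569.909, 124.85 , 246.725]), 'tcp_rot': array([-2.319, -2.119,  0.   ]), 'contact_force': array([-0.229, -0.417, -2.087]), 'joint_pos': array([0.113, 0.42 , 1.43 , 0.   , 1.292, 0.203]), 'grip_width': np.float64(13.572)}
[-4.e-04  0.e+00 -1.e+00] [-20.1   3.1  14.7]
```

Call:
send_rows --motion "0.05 -0.005 0.003 0 0;0.05 -0.005 0.003 0.005 0;0.05 -0.005 0.003 0.01 0;0.05 -0.005 0.003 0.0145 0;0.05 -0.005 0.003 0.0145 0;0.05 -0.005 0.003 0.0145 0"

```text
clock: 12.35
ee_pos: [572.9, 118.8, 232.5]
tcp_rot: [2.32, 2.118, 0.0]
contact_force: [-0.2, -0.4, -1.7]
grip_width: 13.6
```

Call:
send_rows --motion "0.05 -0.001 0 0 0;0.05 -0.002 0 0 0;0.05 -0.002 0 0 0"

```text
clock: 12.72
ee_pos: [572.7, 116.7, 232.5]
tcp_rot: [2.32, 2.118, 0.0]
contact_force: [-0.8, 0.7, -1.5]
grip_width: 13.5
```

Call:
send_rows --motion "0.05 -0.001 0 0 0;0.05 -0.0015 0 0 0;0.05 -0.0015 0 0 0"

```text
clock: 13.1
ee_pos: [572.5, 115.3, 232.4]
tcp_rot: [2.32, 2.118, 0.0]
contact_force: [0.9, 0.8, -2.0]
grip_width: 13.6
```

Call:
send_rows --motion "0.05 -0.001 0 0 0;0.05 -0.002 0 0 0;0.05 -0.002 0 0 0"

```text
clock: 13.48
ee_pos: [572.3, 113.2, 232.4]
tcp_rot: [-2.321, -2.118, 0.0]
contact_force: [-0.1, 1.1, -1.1]
grip_width: 13.8
```

Call:
send_rows --motion "0.05 -0.0005 0 0 0;0.05 -0.001 0 0 0;0.05 -0.001 0 0 0"

```text
clock: 13.85
ee_pos: [572.3, 112.3, 232.4]
tcp_rot: [2.32, 2.118, -0.0]
contact_force: [-0.0, -0.0, -1.3]
grip_width: 13.4
```

Call:
send_rows --motion "0.05 -0.0005 0 0 0;0.05 -0.001 0 0 0;0.05 -0.001 0 0 0"

```text
clock: 14.22
ee_pos: [572.2, 111.4, 232.4]
tcp_rot: [-2.32, -2.118, -0.0]
contact_force: [0.4, 1.4, -1.2]
grip_width: 13.5
```

Call:
send_rows --motion "0.05 -0.0005 0 0 0;0.05 -0.001 0 0 0;0.05 -0.001 0 0 0"

```text
clock: 14.6
ee_pos: [572.1, 110.4, 232.5]
tcp_rot: [-2.32, -2.118, -0.0]
contact_force: [0.0, 2.8, -0.2]
grip_width: 13.8
```

Call:
send_rows --motion "0.05 -0.0005 0 0 0;0.05 -0.0005 0 0 0"

```text
clock: 14.85
ee_pos: [572.1, 109.9, 232.5]
tcp_rot: [2.32, 2.118, 0.0]
contact_force: [-0.0, 3.5, -0.2]
grip_width: 13.8
```

Call:
send_rows --motion "0.05 0.0028 0 0 0;0.05 0.0028 0 0 0;0.05 0.0028 0 0.001 0;0.05 0.0028 0 0.002 0;0.05 0.0028 0 0.003 0;0.05 0.0028 0 0.003 0"

```text
clock: 15.6
ee_pos: [572.2, 112.6, 229.3]
tcp_rot: [-2.32, -2.118, 0.0]
contact_force: [1.1, 0.2, -1.0]
grip_width: 13.7
```

Call:
send_rows --motion "0.05 0 0 0.0005 0;0.05 0 0 0.001 0;0.05 0 0 0.001 0"

```text
clock: 15.98
ee_pos: [572.3, 112.7, 228.4]
tcp_rot: [-2.32, -2.118, -0.0]
contact_force: [0.1, -0.0, -1.1]
grip_width: 13.5
```

Call:
send_rows --motion "0.05 0 0 0.0005 0;0.05 0 0 0.001 0;0.05 0 0 0.001 0"

```text
clock: 16.35
ee_pos: [572.3, 112.6, 227.4]
tcp_rot: [2.32, 2.118, -0.0]
contact_force: [0.2, -0.4, -2.0]
grip_width: 13.6
```

Call:
send_rows --motion "0.05 0 0 0.0005 0;0.05 0 0 0.001 0;0.05 0 0 0.0015 0;0.05 0 0 0.0015 0"

```text
clock: 16.85
ee_pos: [572.3, 112.6, 225.9]
tcp_rot: [-2.32, -2.118, 0.0]
contact_force: [0.3, 0.3, -1.2]
grip_width: 13.5
```

Call:
send_rows --motion "0.05 0 0 0.0005 0;0.05 0 0 0.001 0;0.05 0 0 0.001 0"

```text
clock: 17.23
ee_pos: [572.3, 112.6, 224.9]
tcp_rot: [-2.32, -2.118, 0.0]
contact_force: [0.4, 0.7, -2.3]
grip_width: 13.8
```

Call:
send_rows --motion "0.05 0 0 0.001 0;0.05 0 0 0.002 0;0.05 0 0 0.003 0;0.05 0 0 0.004 0;0.05 0 0 0.005 0;0.05 0 0 0.005 0"

```text
clock: 17.98
ee_pos: [572.3, 112.6, 219.8]
tcp_rot: [-2.32, -2.118, 0.0]
contact_force: [-0.6, 0.7, -1.4]
grip_width: 13.5
```

Call:
send_rows --motion "0.05 0 0 0.001 0;0.05 0 0 0.002 0;0.05 0 0 0.003 0;0.05 0 0 0.004 0;0.05 0 0 0.004 0"

```text
clock: 18.6
ee_pos: [572.2, 112.6, 215.8]
tcp_rot: [-2.32, -2.118, 0.0]
contact_force: [0.1, 1.7, -1.9]
grip_width: 13.7
```

Call:
send_rows --motion "0.05 0 0 0.0015 0;0.05 0 0 0.003 0;0.05 0 0 0.0045 0;0.05 0 0 0.006 0;0.05 0 0 0.0075 0;0.05 0 0 0.009 0;0.05 0 0 0.009 0"

```text
clock: 19.48
ee_pos: [572.3, 112.6, 206.8]
tcp_rot: [-2.32, -2.118, 0.0]
contact_force: [1.1, 2.1, -2.4]
grip_width: 13.6
```

Call:
send_rows --motion "0.05 0 0 0.0015 0;0.05 0 0 0.003 0;0.05 0 0 0.0045 0;0.05 0 0 0.006 0;0.05 0 0 0.0075 0;0.05 0 0 0.009 0;0.05 0 0 0.009 0"

```text
clock: 20.35
ee_pos: [572.3, 112.6, 197.8]
tcp_rot: [-2.32, -2.118, 0.0]
contact_force: [1.0, 2.1, -2.1]
grip_width: 13.7
```

Call:
send_rows --motion "0.05 0.0005 0 0.001 0;0.05 0.0005 0 0.002 0;0.05 0.0005 0 0.003 0;0.05 0.0005 0 0.003 0"

```text
clock: 20.85
ee_pos: [572.4, 113.1, 195.3]
tcp_rot: [2.32, 2.118, 0.001]
contact_force: [-1.9, 1.0, 6.5]
grip_width: 13.5
```

Call:
send_rows --motion "0.05 0 0 0.0005 0;0.05 0 0 0.001 0;0.05 0 0 0.001 0"

```text
clock: 21.22
ee_pos: [572.6, 113.2, 194.9]
tcp_rot: [2.32, 2.118, 0.002]
contact_force: [-3.5, 2.5, 14.2]
grip_width: 13.4
```

Call:
send_rows --motion "0.05 0 0 -0.0025 0;0.05 0 0 -0.0025 0;0.05 0.0005 0 -0.0025 0;0.05 0.001 0 -0.0025 0;0.05 0.001 0 -0.0025 0"

```text
clock: 21.85
ee_pos: [572.4, 114.1, 196.3]
tcp_rot: [-2.32, -2.118, 0.0]
contact_force: [-0.0, -0.5, -2.7]
grip_width: 13.6
```

Call:
send_rows --motion "0.05 0 0 0.0005 0;0.05 0 0 0.001 0;0.05 0 0 0.0015 0;0.05 0 0 0.0015 0"

```text
clock: 22.35
ee_pos: [572.4, 114.2, 194.9]
tcp_rot: [-2.32, -2.118, -0.0]
contact_force: [-0.3, 0.6, -1.6]
grip_width: 13.6
```

Call:
send_rows --motion "0.05 0 0 0.0005 0;0.05 0 0 0.001 0;0.05 0 0 0.0015 0;0.05 0 0 0.0015 0"

```text
clock: 22.85
ee_pos: [572.4, 114.1, 193.4]
tcp_rot: [-2.32, -2.118, -0.0]
contact_force: [0.3, 0.1, -1.4]
grip_width: 13.7
```

Call:
send_rows --motion "0.05 0 0 0.0005 0;0.05 0 0 0.001 0;0.05 0 0 0.0015 0;0.05 0 0 0.0015 0"

```text
clock: 23.35
ee_pos: [572.4, 114.1, 191.9]
tcp_rot: [-2.32, -2.118, -0.0]
contact_force: [0.7, 3.0, -1.3]
grip_width: 13.2
```

Call:
send_rows --motion "0.05 0.0002 0 0.0005 0;0.05 0.0002 0 0.001 0;0.05 0.0002 0 0.0015 0;0.05 0.0002 0 0.002 0;0.05 0.0002 0 0.002 0"

```text
clock: 23.98
ee_pos: [572.4, 114.3, 189.8]
tcp_rot: [-2.32, -2.118, 0.0]
contact_force: [0.1, 2.1, -1.6]
grip_width: 13.7
```

Call:
send_rows --motion "0.05 0 0 0.0005 0;0.05 0 0 0.001 0;0.05 0 0 0.0015 0;0.05 0 0 0.0015 0"

```text
clock: 24.48
ee_pos: [572.4, 114.3, 188.4]
tcp_rot: [-2.32, -2.118, 0.0]
contact_force: [0.8, 1.2, -0.4]
grip_width: 13.6
```

Call:
send_rows --motion "0.05 0 0 0.0005 0;0.05 0 0 0.001 0;0.05 0 0 0.001 0"

```text
clock: 24.85
ee_pos: [572.4, 114.3, 187.4]
tcp_rot: [-2.32, -2.118, 0.0]
contact_force: [0.5, 1.8, -0.9]
grip_width: 13.6
```

Call:
send_rows --motion "0.05 0 0 0.0005 0;0.05 0 0 0.0005 0"

```text
clock: 25.1
ee_pos: [572.5, 114.3, 187.0]
tcp_rot: [2.32, 2.118, 0.0]
contact_force: [-0.7, 2.4, 1.6]
grip_width: 13.6
```

Call:
send_rows --motion "0.05 0 0 0.0005 0;0.05 0 0 0.0005 0"

```text
clock: 25.35
ee_pos: [572.6, 114.4, 186.9]
tcp_rot: [2.32, 2.118, 0.001]
contact_force: [-1.8, 2.0, 6.9]
grip_width: 13.6
```

Call:
send_rows --motion "0.05 0 0 0.0004 0;0.05 0 0 0.0004 0"

```text
clock: 25.6
ee_pos: [572.6, 114.4, 186.8]
tcp_rot: [2.32, 2.118, 0.001]
contact_force: [-3.8, 1.7, 13.3]
grip_width: 14.0
```

Call:
send_rows --motion "0.05 0 0 -0.0004 0;0.35 0 0 -0.0005 0;0.35 0 0 -0.0005 0;0.35 0 0 -0.0005 0;0.35 0 0 -0.0005 0;0.35 0 0 -0.02 0;0.35 0 0 -0.055 0;0.35 0 0 -0.055 0"

```text
clock: 26.6
ee_pos: [573.7, 114.4, 243.4]
tcp_rot: [2.318, 2.116, 0.005]
contact_force: [0.2, 0.2, -0.4]
grip_width: 31.8
```

Call:
send_rows --motion "0.1 0.03 0 0 0;0 0.05 0 0 0;0 0.05 0 0 0;0 0.05 0 0 0"

```text
clock: 27.1
ee_pos: [576.8, 163.8, 240.6]
tcp_rot: [-2.32, -2.118, 0.001]
contact_force: [0.1, 0.1, -0.5]
grip_width: 0.3
```

Run:
```python
from h import *
s=st();M=R.from_rotvec(s["tcp_rot"]).as_matrix()
c=snap("scene","s2.png",(150,80,150,120),5)
w=vision.camera("wrist"); a=w["img"][:,:,::-1][170:290,180:330]
b=cv2.imread("pics/s2.png"); cv2.imwrite("pics/s2b.png",np.hstack([cv2.resize(b,(400,320)),cv2.resize(a,(400,320))]))
e=M.T@(np.array([571.2,104.55,0])-s["ee_pos"]);print('hole tool',e.round(1))
```

```text
{'clock': np.float64(27.1), 'ee_pos': array([576.785, 163.796, 240.625]), 'tcp_rot': array([-2.320e+00, -2.118e+00,  1.000e-03]), 'contact_force': array([ 0.137,  0.142, -0.456]), 'joint_pos': array([ 0.177,  0.449,  1.397, -0.   ,  1.296,  0.268]), 'grip_width': np.float64(0.256)}
hole tool [-59.4  -0.  240.7]
```

View pics/s2b.png

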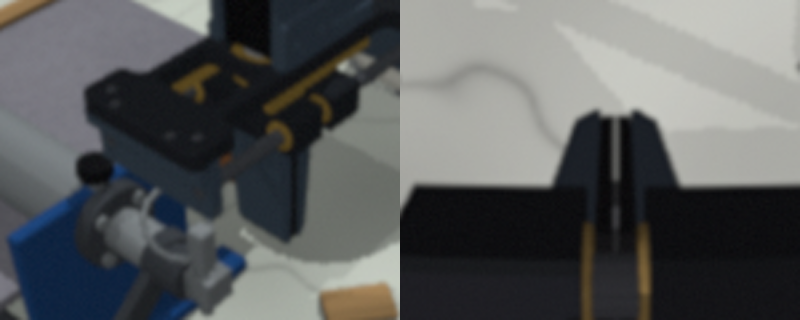

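Call:
send_rows --motion "0 -0.06 0 0 0;0 -0.121 0 0 0;0 -0.121 0 0 0;0 -0.121 0 0.015 0;0 -0.121 0 0.033 0;0 -0.121 0 0.033 0;0 -0.121 0 0.033 0"

```text
clock: 28.08
ee_pos: [566.1, 44.3, 208.1]
tcp_rot: [-2.319, -2.119, -0.0]
contact_force: [0.4, 0.8, 0.4]
grip_width: 0.2
```

Call:
send_rows --motion "0 0.003 0 0 0;0 0.006 0 0 0;0 0.009 0 0 0;0 0.012 0 0 0;0 0.012 0 0 0"

```text
clock: 28.7
ee_pos: [567.2, 55.4, 208.3]
tcp_rot: [2.32, 2.117, -0.0]
contact_force: [-1.3, -5.1, 2.2]
grip_width: 0.1
```

Call:
send_rows --motion "0 0.005 0 -0.002 0;0 0.01 0 -0.004 0;0 0.015 0 -0.006 0;0 0.02 0 -0.008 0;0 0.025 0 -0.009 0;0 0.03 0 -0.009 0;0 0.036 0 -0.009 0;0 0.036 0 -0.009 0"

```text
clock: 29.7
ee_pos: [570.3, 91.8, 216.9]
tcp_rot: [-2.32, -2.118, 0.0]
contact_force: [-0.2, -3.6, -1.7]
grip_width: 0.2
```

Call:
send_rows --motion "0 0.005 0 -0.001 0;0 0.01 0 -0.0005 0;0 0.014 0 0.001 0;0 0.017 0 0.003 0;0 0.017 0 0.003 0"

```text
clock: 30.32
ee_pos: [571.9, 108.6, 213.9]
tcp_rot: [-2.32, -2.118, -0.0]
contact_force: [-0.1, -3.0, -0.6]
grip_width: 0.5
```

Call:
send_rows --motion "0 0.005 0 -0.002 0;0 0.010 0 -0.004 0;0 0.016 0 -0.004 0;0 0.022 0 -0.004 0;0 0.022 0 -0.002 0;0 0.022 0 -0.001 0;0 0.022 0 -0.001 0"

```text
clock: 31.2
ee_pos: [574.3, 130.9, 215.3]
tcp_rot: [-2.32, -2.118, -0.002]
contact_force: [-0.1, 3.6, 6.3]
grip_width: 0.4
```

Call:
send_rows --motion "0 0 0 0.004 0;0 0 0 0.008 0;0 0 0 0.012 0;0 0 0 0.016 0;0 0 0 0.016 0"

```text
clock: 31.82
ee_pos: [573.5, 130.1, 198.4]
tcp_rot: [-2.32, -2.117, 0.002]
contact_force: [-0.2, 0.2, 0.9]
grip_width: 0.5
```

Call:
send_rows --motion "0 0 0 0.002 0;0 0 0 0.004 0;0 0 0 0.006 0;0 0 0 0.006 0"

```text
clock: 32.33
ee_pos: [573.8, 130.2, 192.9]
tcp_rot: [-2.32, -2.118, 0.0]
contact_force: [0.3, 0.5, -0.1]
grip_width: 0.1
```

Call:
send_rows --motion "0 0 0 -0.03 0;0 0.02 0 -0.08 0;0 0.08 0 -0.1 0;0 0.14 0 -0.1 0;0 0.2 0 -0.1 0;0 0.2 0 -0.1 0;0 0.2 0 -0.1 0"

```text
clock: 33.2
ee_pos: [591.9, 329.2, 292.8]
tcp_rot: [2.32, 2.118, -0.001]
contact_force: [-0.5, -0.5, 0.1]
grip_width: -0.0
```

Run:
```python
from h import *
st(); c=vision.camera("scene")["img"][:,:,::-1]; t=vision.camera("top")["img"][:,:,::-1]
a=cv2.resize(c[110:230,150:270],(400,400),interpolation=2);b=cv2.resize(t[110:210,210:310],(400,400),interpolation=2)
cv2.imwrite("pics/f.png",np.hstack([a,b]))
```

```text
{'clock': np.float64(33.2), 'ee_pos': array([591.928, 329.171, 292.756]), 'tcp_rot': array([ 2.320e+00,  2.118e+00, -1.000e-03]), 'contact_force': array([-0.474, -0.491,  0.052]), 'joint_pos': array([ 0.42 ,  0.526,  1.114, -0.   ,  1.502,  0.51 ]), 'grip_width': np.float64(-0.048)}
```

View pics/f.png

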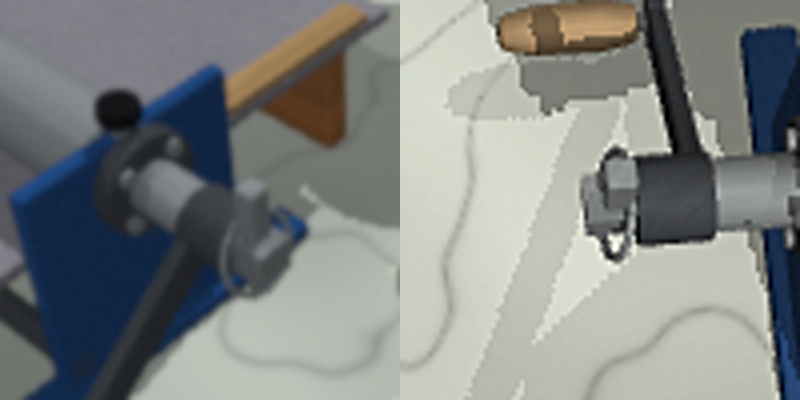

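The final picture shows the ring wrapped round the shaft end and under it (left view about 230-290, 215-295). The pin head is upright on the shaft and the hub is hard against the shoulder.

```bash
python3 -c "
from cell import arm; print(arm.hand_in())"
```

```text
the job is handed in; nothing more can be done
None
```

I pushed the crank hub home, seated the linch pin in the cross hole and snapped its ring shut, then handed the job in at about 33 s of robot time. The hand-in reports no verdict.

- **Hub:** I pushed it about 20 mm with the fingers straddling the shaft until it met the hard stop. The highest wrist force I read was about 15 N.
- **Pin:** I found the hole with the wrist camera and by touching the hub face with the pin. The head caught once on the hub's top edge at about 14 N. I raised it 2.5 mm, moved it 1 mm outwards, and it then went down to the shaft. It seated at tool height 187 mm, as predicted.
- **Ring:** I pushed it over upright from behind, then down from above. The force fell to zero once it passed dead centre.

**Last checks:**
- The final scene and top views show the ring shut round the shaft end, the pin upright with its head down, and the hub against its shoulder.
- The arm had moved clear and its force reading was about zero.
- I checked the ring's closure only in these images and by the drop in force, with no direct measurement of its angle.
- I did not look at the mould or the rib again, but the arm touched neither.
- My camera estimates of where the pin sat in the grip disagreed by several millimetres, so I settled it by touch.

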